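# Put the tube mixer in its green gear and start it

## Robot

A 6-joint arm with a two-finger parallel gripper is mounted at the origin on the work surface. World frame = base frame: x ahead of the robot, y to its left, z up, the work surface at z = 0. Lengths are in mm, angles in rad, forces in N, time in s.
With the tool pointing down it reaches from about 275 to 825 mm from the base axis. Payload 5.2 kg.
Tool frame: the origin (TCP) lies at the very end of the fingers, on their centre line; the grasp point (between the pads) lies 19 mm behind it; z points along the fingers, y is the line along which they close (so a half turn about z gives the same grasp; the last joint's range is limited). The gripper opens to 93 mm and grips with 3 to 60 N. Pads are 15 mm wide; open, the fingers measure 128 mm over their backs; the gripper's body (75 mm by 188 mm) begins 65 mm behind the grasp point.
Start: joints at [1.097, 0.259, 1.535, -0, 1.348, -0.203], TCP at [147.104, 529.967, 218.653] pointing down, gripper open.
Joint ranges: [-3.14, 3.14], [-0.91, 2.08], [0.19, 2.58], [-1.22, 4.36], [0.22, 2.71], [-3.12, 3.12]. Speed limits (rad/s): [2.57, 2.57, 3.14, 3.14, 3.14, 3.14].

## Interface

Orientations are given as [roll, pitch, yaw] about the fixed x, y, z axes, in that order (R = Rz(yaw) Ry(pitch) Rx(roll)).
In Python, from bench import robot gives the robot as it stands. The module is installed in compiled form; this text tells all that it offers. Calls block until the motion is done:
- robot.move_ptp(position, orientation): joint-space move of the TCP to a pose.
- robot.move_linear(position, ori=None, speed=150, f_stop=None): straight line of the TCP; ori=None keeps the orientation; speed is the mean speed in mm/s. With f_stop (N) it stops when the force on the tool has changed by that much, and returns True; else False.
- robot.move_j(angles): joint-space move.
- robot.move_gripper(opening): opening from 0.0 (shut) to 1.0 (fully open); the grip force is fixed at half the most; returns when the fingers have stopped.
- robot.sleep(seconds).
- robot.inverse_kinematics(position, orientation): joint angles nearest the present ones, or None.
- robot.get_image(name): name is "scene" or "top"; returns a dict with "img" (400x640x3 uint8, blue, green, red), "fovy" (degrees; the focal length in pixels is half the picture's height over the tangent of half this angle, whatever the lens; pixels are square), "cx", "cy" (the principal point, pixels), "eye" and "orientation" of the camera in the world. Camera axes: x right, y down, z forward; pixel columns grow to the right and rows downward; lengths in mm; the calibration is good to about 2 mm. A picture is of the moment at which its call begins. There is no depth.
A pose or a line that the arm cannot do raises robot.MotionError and nothing moves.
- robot.hand_in(): hands the job in; it is judged then, once.
Readings, each from a call of its own:
- robot.current_t(): time.
- robot.current_qpos(): joint angles.
- robot.current_joint_vel(): joint speeds.
- robot.current_joint_efforts(): joint torques, N m.
- robot.current_tcp_pos(): TCP position.
- robot.current_eef_rot(): TCP orientation.
- robot.current_contact_force(): force on the tool from outside, world axes, zero at the start.
- robot.current_ft_torque(): the same for the moment, N m.
- robot.current_gripper_width(): opening from 0.0 (shut) to 1.0 (fully open).
- robot.current_finger_force(): force on a finger pad.
Only numpy, scipy, OpenCV 4.12 (cv2) and the standard library are available. Lean on these libraries where they do the work, as an engineer would, in place of code of your own. Each camera call takes 0.05 s, during which the arm holds its last target. There are 200 camera calls.

## Task

The blood tube mixer is parked: pull its black sprung selector knob straight up out of the park detent, turn it towards the green disc and feel for the detent there, letting the knob drop fully home. Do not force the knob against the detents or its stop. Only when it is home press the white start button fully down, and let everything go, leaving the other things on the bench where they are.

Things in the scene. Friction and masses are not known exactly. Their poses are not given: they have to be found in the camera images.
- mixer: white tube mixer fixed to the bench: housing 260 (x) x 330 (y) x 75 mm tall, origin at the centre of its underside, -x side towards the robot at yaw 0. Blue tube tray on the rear deck, from x = +34 mm back, up to 125 mm above the bench. Selector axis upright at x, y = -50, 0 mm, start button at -60, +125 mm
- selector_axis (a point): point on the deck (75 mm above the bench) where the upright selector axis comes out; axes as the mixer's. Away from a detent the knob rides 8 mm up on a smooth hidden plate; turned over a detent with nothing holding it up, it drops 8 mm by its spring and can turn no further
- selector_turn (a joint): knob angle about its upright axis, rad: 0 = parked (pointer to the mixer's -x side), positive anticlockwise from above, end stops at +-1.65. One more detent on each side, before the green and the orange disc, lies somewhere from 0.85 to 1.42 rad from park (differs from mixer to mixer, cannot be seen or measured) and is only 0.09 rad wide: it must be felt for
- selector_knob (a joint): how far the knob is pulled up, m: 0 = fully home in a detent; it turns only when above 0.008; hard stop at 0.016. The spring pulls it down with 6 N when home, 10 N when pulled to 0.014 (weight 1.2 N extra)
- knob_grip (a point): point on the knob's axis 34 mm above the deck when home, within the black grip bar that stands free: 12 mm thick, 46 mm long (along the pointer), from 10 to 48 mm above the deck when home, over a round skirt 50 mm across (top at 10 mm). It rises and turns with the knob; its -x axis is the pointer's direction
- pointer_tip (a point): tip of the knob's white pointer, 38 mm from the axis, at the park detent on the mixer's -x side of it; it turns with the knob. The white line on top of the grip bar lies on the pointer's side
- index_key: steel key inside the housing, fixed to the knob, unseen; origin on the knob's axis at deck height when home. In a detent it sits between walls of the index plate, 33 mm from the axis. Over 20 N between it and the plate is forcing the knob: turning before it is clear, turning on after it has dropped (about 0.6 N m), or pulling hard on the upper stop
- gate: index plate inside the housing, fixed, not seen; origin on the selector axis at deck height, axes as the mixer's
- green_disc: green disc on the deck, 36 mm across, 3 mm thick, its centre 64 mm from the selector axis and 65 degrees round from park; it marks the wanted gear and may be on either side; the detent lies within 16 degrees of its centre. Origin at the centre of its underside
- orange_disc: orange disc, like the green one, 65 degrees round on the other side: the wrong gear
- start (a joint): travel of the white start button, m: 0 = up, 0.006 = fully down, springs back; takes 5 N to push fully down
- start_top (a point): centre of the white button's top face, 28 mm across, 22 mm above the deck when up; pressed straight down
- pot: small yellow open pot, 40 mm across, 32 mm tall, standing loose on the mixer's deck on the side away from the start button; origin at the centre of its underside; to be left alone
- petri_tall: stack of seven cream petri dishes, 92 mm across, 102 mm tall, loose on the bench; origin at the centre of its underside; to be left alone
- petri_low: stack of four cream petri dishes, 92 mm across, 58 mm tall, loose on the bench; origin at the centre of its underside; to be left alone
- tube_rack: white rack of purple-capped tubes, 100 x 140 x 92 mm, loose on the bench; origin at the centre of its underside; to be left alone
- marker_pen: grey marker pen with a blue cap, 140 mm long, 13 mm thick, loose on the bench; origin at the centre of its underside; to be left alone
- swab_cup: white open cup, 80 mm across, 100 mm tall, loose on the bench; origin at the centre of its underside; to be left alone

How it is judged:
By the outcome, as a careful person would: the job done as asked, in the order asked, and still so for the second after the job is handed in, with the robot touching nothing.
It also fails if it takes over 64 s, if anything falls off the work surface, if the arm or the gripper's body presses on something with over 40 N, if the wrist force passes 120 N, or if a joint passes its speed limit or range.

## Working session

There is one attempt and no reset: what is moved stays moved. The work goes in short steps, each a Python script; the robot and the scene stay as the last script left them, time stands still between calls to the robot, and variables do not carry over. Pictures are saved under pics/ and viewed, at most 10 in all, crops included, and the job is handed in when it is done.

```bash
mkdir -p pics; cat > h.py <<'E'
import numpy as np, cv2
from scipy.spatial.transform import Rotation as R
from bench import robot
def cam(n):
    d=robot.get_image(n); d["f"]=200/np.tan(np.radians(d["fovy"])/2) if True else 0
    return d
def Rm(o):
    o=np.array(o,float)
    return o if o.shape==(3,3) else R.from_euler("xyz",o).as_matrix()
def ray(d,u,v):
    r=Rm(d["orientation"])@np.array([(u-d["cx"])/d["f"],(v-d["cy"])/d["f"],1]); return np.array(d["eye"],float),r/np.linalg.norm(r)
def onz(d,u,v,z):
    e,r=ray(d,u,v); return e+r*(z-e[2])/r[2]
def proj(d,p):
    c=Rm(d["orientation"]).T@(np.array(p,float)-d["eye"]); return np.array([d["cx"]+d["f"]*c[0]/c[2],d["cy"]+d["f"]*c[1]/c[2]])
E
python3 - <<'E'
from h import *
for n in("scene","top"):
    d=cam(n); cv2.imwrite(f"pics/{n}0.png",d["img"]); print(n,d["fovy"],d["cx"],d["cy"],d["eye"],d["orientation"])
print(robot.current_eef_rot(),robot.current_t(),robot.current_contact_force())
E
```

```text
scene 44.1088281139224 315.4554115645939 197.14493630207167 [1093.64983939  514.72746899 1442.36073572] [-2.58485475  0.01605618  2.26837568]
top 49.04413978454489 321.9090214491737 206.1360353044056 [ 365.42912884  -41.10810803 1326.01765037] [-3.06314879e+00 -1.47852731e-03 -1.56370416e+00]
[-3.13998721e+00 -3.46332505e-04  2.87079937e+00] 0.1 [ 0.31548326 -0.56568318 -0.55434868]
```

View pics/scene0.png

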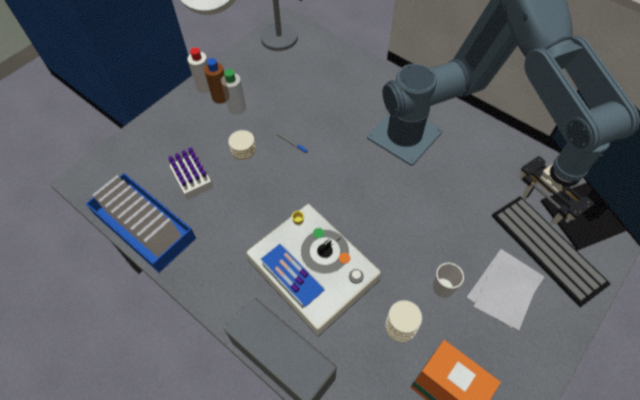

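View pics/top0.png

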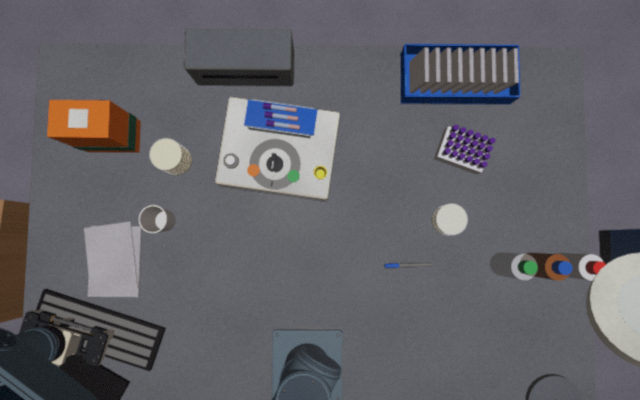

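The top view shows the mixer centred near (278,148), the knob at (274,162), the green disc at (294,176), on the -y side, and orange at (254,170). The button is at (231,160) and the pot at (320,172). So the turn to green is positive (anticlockwise). Next I'll measure these properly.

```bash
python3 - <<'E'
from h import *
import itertools
C={}
for n,(x0,y0,x1,y1) in {"scene":(240,200,390,335),"top":(205,85,350,210)}.items():
    d=cam(n); im=d["img"]; hsv=cv2.cvtColor(im,cv2.COLOR_BGR2HSV)
    m0=np.zeros(im.shape[:2],np.uint8); m0[y0:y1,x0:x1]=255
    res={}
    for k,lo,hi in (("green",(50,110,60),(85,255,255)),("orange",(5,140,120),(16,255,255)),("yellow",(22,120,100),(34,255,255))):
        m=cv2.inRange(hsv,lo,hi)&m0
        nn,_,st,ce=cv2.connectedComponentsWithStats(m); i=1+np.argmax(st[1:,4]); z=78 if k!="yellow" else 107
        res[k]=onz(d,*ce[i],z); print(n,k,ce[i].round(1),st[i,4],res[k].round(1))
    if n=="top":
        m=cv2.inRange(hsv,(0,0,165),(180,60,255))&m0
        cs,_=cv2.findContours(m,cv2.RETR_EXTERNAL,cv2.CHAIN_APPROX_NONE); c=max(cs,key=cv2.contourArea)
        b=cv2.boxPoints(cv2.minAreaRect(cv2.convexHull(c)))
        P=np.array([onz(d,*p,75) for p in b]); print("rect",P.round(1),"ctr",P.mean(0),[np.linalg.norm(P[i]-P[i-1]).round(1) for i in range(4)])
    g=res["green"]-res["orange"]; print("g-o dist",np.linalg.norm(g),"(116) yaw",np.arctan2(-g[1],-g[0])-np.pi/2, np.arctan2(g[0],-g[1]))
    # yaw: green-orange direction = mixer -y
    yaw=np.arctan2(g[0],-g[1]); ex=np.array([np.cos(yaw),np.sin(yaw)]); 
    ax=(res["green"]+res["orange"])[:2]/2+ex*64*np.cos(np.radians(65)); print("axis",ax,"yaw",yaw)
    ey=np.array([-ex[1],ex[0]]); bt=ax-10*ex+125*ey; print("button pred",bt,proj(d,[*bt,97]), "mixer",ax+50*ex)
    u,v=proj(d,[*ax,100]).astype(int); crop=cv2.resize(im[v-45:v+45,u-60:u+60],None,fx=6,fy=6,interpolation=cv2.INTER_CUBIC)
    p=(proj(d,[*ax,123])-[u-60,v-45]+.5)*6; cv2.circle(crop,tuple(p.astype(int)),4,(255,0,255),-1)
    p=(proj(d,[*bt,97])-[u-60,v-45]+.5)*6; cv2.circle(crop,tuple(p.astype(int)),4,(255,0,255),-1)
    cv2.imwrite(f"pics/{n}_c.png",crop)
E
```

```text
scene green [318.3 232.7] 71 [551.3  42.9  78. ]
scene orange [344.  257.6] 85 [567.  157.1  78. ]
scene yellow [297.4 216.9] 111 [561.5 -32.6 107. ]
g-o dist 115.26357648726199 (116) yaw -0.1367835310781611 -0.1367835310781612
axis [585.94960528  96.34522842] yaw -0.1367835310781612
button pred [593.0876831  221.54126608] [355.974074   273.92202085] mixer [635.48259074  89.52735846]
top green [292.9 175.5] 85 [551.2  41.5  78. ]
top orange [253.1 169.9] 98 [566.7 156.2  78. ]
top yellow [319.9 171.9] 128 [557.6 -35.8 107. ]
rect [[531.  264.3  75. ]
 [783.2 234.7  75. ]
 [737.8 -90.   75. ]
 [487.  -55.5  75. ]] ctr [634.72978142  88.38057898  75.        ] [np.float64(322.8), np.float64(253.9), np.float64(327.8), np.float64(253.2)]
g-o dist 115.73011175104793 (116) yaw -0.1340315014813671 -0.13403150148136722
axis [585.75317806  95.26358406] yaw -0.13403150148136722
button pred [592.54668608 220.4787918 ] [229.56050228 159.57729964] mixer [635.3047389   88.58205598]
```

View pics/top_c.png

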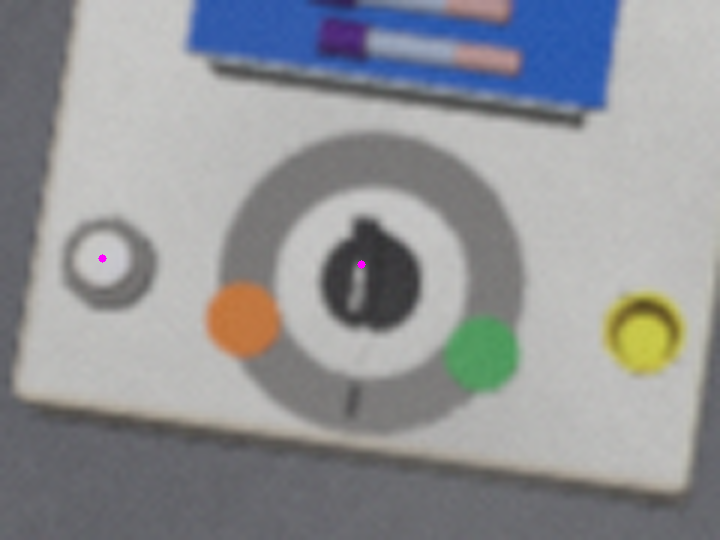

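View pics/scene_c.png

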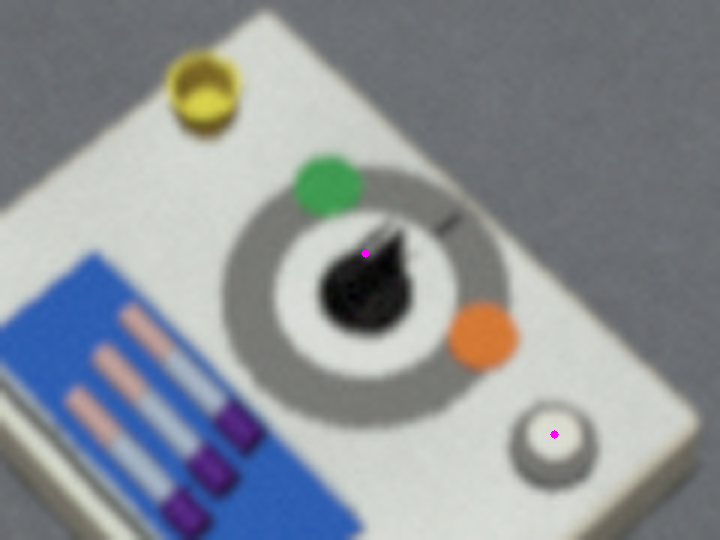

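The knob is parked, with its white line pointing to -x. The axis is at about (585.8, 95.8), yaw -0.135, and the button at about (592.8, 221). Both views agree to about 1 mm, and the disc spacing is 115.5 mm against the expected 116.

```bash
cat >> h.py <<'E'
AX=np.array([585.8,95.8]); YAW=-0.135; BT=np.array([592.8,221.0])
def ft():
    a=[(np.array(robot.current_contact_force()),np.array(robot.current_ft_torque())) for _ in range(4)]
    return np.mean([x[0] for x in a],0),np.mean([x[1] for x in a],0)
def st(tag=""):
    f,m=ft(); print(tag,"t%.2f"%robot.current_t(),"F",f.round(1),"M",m.round(3),"w%.4f"%robot.current_gripper_width(),"ff",np.round(robot.current_finger_force(),1),"p",np.round(robot.current_tcp_pos(),1))
E
python3 - <<'E'
from h import *
for k in (0,np.pi):
    for a in (0,.8,1.7):
        q=robot.inverse_kinematics([*AX,100],[np.pi,0,YAW+k+a]); print(k,a,None if q is None else np.round(q,2))
E
```

```text
0 0 [-0.03  0.44  1.58 -0.    1.12  1.68]
0 0.8 [-0.03  0.44  1.58 -0.    1.12  0.88]
0 1.7 [-0.03  0.44  1.58 -0.    1.12 -0.02]
3.141592653589793 0 [-0.03  0.44  1.58  0.    1.12 -1.46]
3.141592653589793 0.8 [-0.03  0.44  1.58  0.    1.12 -2.26]
3.141592653589793 1.7 None
```

```bash
python3 - <<'E'
from h import *
robot.move_gripper(0.45)
robot.move_ptp([*AX,200],[np.pi,0,YAW]); st("above")
robot.move_linear([*AX,140],speed=120); robot.sleep(.2); st("pre")
for n in("top","scene"):
    d=cam(n); u,v=proj(d,[*AX,120]).astype(int)
    cv2.imwrite(f"pics/{n}_g.png",cv2.resize(d["img"][v-40:v+40,u-50:u+50],None,fx=6,fy=6,interpolation=cv2.INTER_CUBIC))
E
```

```text
above t3.37 F [ 0.   0.7 -0.1] M [0.05  0.167 0.06 ] w0.4490 ff 0.0 p [585.6  96.6 200.1]
pre t4.22 F [-0.   0.3  0.5] M [-0.009  0.212 -0.035] w0.4470 ff 0.0 p [586.5  95.8 141.1]
```

View pics/scene_g.png

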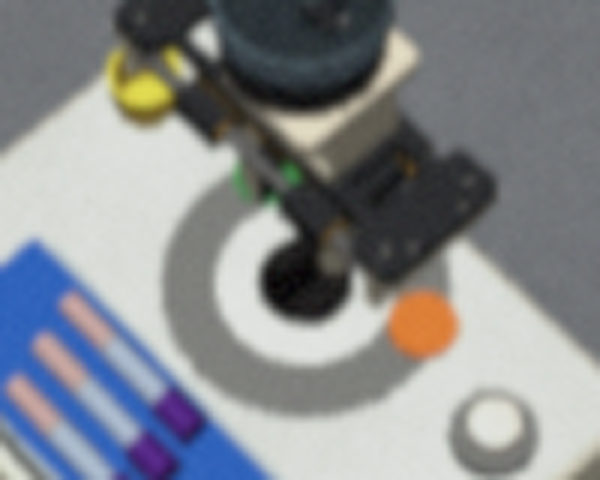

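The fingers straddle the grip bar, one on each side, with the pot clear. I'll descend with a force guard and grip.

```bash
python3 - <<'E'
from h import *
print(robot.move_linear([*AX,92],speed=80,f_stop=5)); robot.sleep(.2); st("down")
robot.move_gripper(0.0); robot.sleep(.3); st("grip"); st("grip")
E
```

```text
False
down t5.27 F [-0.  -0.2 -0.4] M [0.028 0.136 0.023] w0.4543 ff 0.0 p [586.3  95.8  92.7]
grip t6.16 F [ 0.9  4.5 -1.1] M [ 0.844 -0.12  -0.024] w0.1287 ff 30.0 p [586.2  96.9  92.1]
grip t6.16 F [ 0.9  4.5 -1.1] M [ 0.844 -0.12  -0.024] w0.1287 ff 30.0 p [586.2  96.9  92.1]
```

```bash
cat >> h.py <<'E'
def ft(n=4):
    a=[]
    for _ in range(n): robot.sleep(.02); a.append(np.r_[robot.current_contact_force(),robot.current_ft_torque()])
    a=np.mean(a,0); return a[:3],a[3:]
E
python3 - <<'E'
from h import *
st("0")
robot.move_linear([AX[0],AX[1]+.7,92],speed=20); robot.sleep(.15); st("y+.7")
robot.move_linear([AX[0],AX[1]+.7,95],speed=20); robot.sleep(.15); st("z95")
E
```

```text
0 t6.22 F [ 1.2  5.2 -0.8] M [ 0.838 -0.074 -0.031] w0.1266 ff 30.0 p [586.1  96.9  92.1]
y+.7 t6.69 F [ 2.   4.7 -1. ] M [ 0.815 -0.237 -0.015] w0.1305 ff 30.0 p [586.1  96.9  92.1]
z95 t7.21 F [ 5.2  5.3 -8.2] M [ 0.845 -0.753 -0.007] w0.1249 ff 30.0 p [586.1  96.9  94. ]
```

```bash
sed -i 's/^AX=.*YAW/AX=np.array([586.0,97.0]); YAW/; s/BT=np.array(\[592.8,221.0\])/BT=np.array([592.9,221.5])/' h.py
python3 - <<'E'
from h import *
for z in (98,101,104):
    robot.move_linear([*AX,z],speed=20); robot.sleep(.1); st(z)
E
```

```text
98 t7.67 F [ 4.7  3.4 -8.3] M [ 0.589 -0.728 -0.029] w0.1269 ff 30.0 p [586.1  97.   96.9]
101 t8.14 F [ 5.2  3.4 -9.4] M [ 0.595 -0.799  0.006] w0.1272 ff 30.0 p [586.   97.   99.7]
104 t8.61 F [  5.3   3.3 -10.1] M [ 0.6   -0.869  0.013] w0.1299 ff 30.0 p [586.   97.  102.6]
```

```bash
python3 - <<'E'
from h import *
for a in (.03,.12,.3,.5,.73):
    robot.move_ptp([*AX,105],[np.pi,0,YAW+a]); robot.sleep(.05); st(a); f,m=ft(1)
    if abs(m[2])>.3: print("torque!"); break
print(robot.current_eef_rot())
E
```

```text
0.03 t8.97 F [  5.5   3.7 -10.4] M [ 0.644 -0.889  0.005] w0.1280 ff 30.0 p [586.   97.  103.5]
0.12 t9.36 F [  5.2   4.3 -10.2] M [ 0.671 -0.914 -0.015] w0.1260 ff 30.0 p [586.   97.1 103.5]
0.3 t9.78 F [  5.5   4.3 -10.6] M [ 0.742 -0.916  0.02 ] w0.1261 ff 30.0 p [586.   97.3 103.5]
0.5 t10.22 F [  5.3   4.5 -10.8] M [ 0.826 -0.931 -0.004] w0.1276 ff 30.0 p [586.   97.4 103.5]
0.73 t10.69 F [  5.3   5.4 -10.9] M [ 0.906 -0.913  0.02 ] w0.1245 ff 30.0 p [585.9  97.6 103.5]
[-3.14012821e+00  6.70552515e-05  5.94824744e-01]
```

```bash
sed -i 's/586.0,97.0/586.6,97.7/' h.py; python3 - <<'E'
from h import *
for z in (102,100.5):
    robot.move_linear([*AX,z],speed=20); robot.sleep(.1); st(z)
robot.move_gripper(0.15); robot.sleep(.2); st("loose"); robot.sleep(.2); st("loose")
E
```

```text
102 t11.18 F [ 2.4  2.8 -9.9] M [ 0.541 -0.323  0.003] w0.1271 ff 30.0 p [586.   97.7 101.6]
100.5 t11.60 F [ 0.3  2.8 -9.7] M [ 0.489  0.061 -0.003] w0.1274 ff 30.0 p [586.   97.7 100.3]
loose t12.15 F [-0.2  0.6  0.4] M [-0.021  0.175  0.012] w0.1517 ff 0.1 p [587.3  97.5 101.1]
loose t12.42 F [-0.   0.1 -0.4] M [-0.04   0.126 -0.004] w0.1510 ff 0.0 p [586.8  97.6 100.5]
```

```bash
sed -i 's/586.6,97.7/586.2,97.7/' h.py; python3 - <<'E'
from h import *
a=.73
while a<1.62:
    a+=.03
    robot.move_ptp([*AX,100.5],[np.pi,0,YAW+a]); f,m=ft(3)
    print("%.2f"%a,f.round(1),m.round(3),round(robot.current_gripper_width(),4))
    if abs(m[2])>.12:
        robot.sleep(.1); f,m=ft(4); print("again",m.round(3))
        if abs(m[2])>.1: break
st(); print(robot.current_eef_rot()[2]-YAW)
E
```

```text
0.76 [ 0.1  0.2 -0.1] [-0.042  0.142  0.011] 0.1485
0.79 [-0.5 -0.5 -0.1] [-0.065  0.114 -0.009] 0.1525
0.82 [-0.1 -0.2 -0. ] [-0.04   0.147  0.016] 0.1492
0.85 [ 0.   0.6 -0.1] [ 0.057  0.128 -0.032] 0.149
0.88 [-0.2  1.5  0.5] [ 0.161  0.133 -0.075] 0.1515
0.91 [ 0.6  2.  -0.2] [ 0.298  0.076 -0.133] 0.1534
again [ 0.352  0.085 -0.141]
 t14.45 F [ 0.7  2.3 -0.5] M [ 0.379  0.079 -0.155] w0.1495 ff 5.6 p [586.2  97.8 100.5]
0.9095684042916135
```

```bash
python3 - <<'E'
from h import *
a=.91
while a<1.62:
    a+=.02
    robot.move_ptp([*AX,100.5],[np.pi,0,YAW+a]); robot.sleep(.05); f,m=ft(3)
    print("%.2f"%a,f.round(1),m.round(3),round(robot.current_gripper_width(),4))
    if abs(m[2])>.26: break
st()
E
```

```text
0.93 [ 0.4  2.3 -0.9] [ 0.501  0.072 -0.143] 0.1532
0.95 [ 0.7  3.5 -0.8] [ 0.571  0.074 -0.139] 0.1531
0.97 [ 0.3  4.2 -1.4] [ 0.639  0.063 -0.183] 0.154
0.99 [ 0.6  4.3 -1.7] [ 0.729  0.115 -0.083] 0.152
1.01 [ 0.3  4.9 -2.3] [ 0.801  0.093 -0.093] 0.1512
1.03 [ 0.5  4.4 -3.3] [ 0.819  0.027 -0.101] 0.15
1.05 [-2.3  0.5 -1.8] [ 0.048  0.451 -0.017] 0.1474
1.07 [-2.3 -0.1 -0.5] [-0.003  0.556 -0.005] 0.1514
1.09 [-3.3 -0.2 -0.2] [-0.007  0.684 -0.006] 0.152
1.11 [-3.4  0.5  0.8] [ 0.038  0.786 -0.029] 0.1526
1.13 [-4.5  1.9  0.9] [ 0.264  0.867 -0.068] 0.1505
1.15 [-3.9  2.7  1.3] [ 0.33   0.922 -0.041] 0.1495
1.17 [-4.2  2.8  1.4] [ 0.394  0.914 -0.167] 0.1537
1.19 [-4.6  2.5  1.6] [ 0.398  0.897 -0.24 ] 0.1525
1.21 [-4.1  2.6  1.3] [ 0.429  0.899 -0.285] 0.1563
 t19.77 F [-4.5  3.3  1.5] M [ 0.433  0.879 -0.31 ] w0.1545 ff 14.2 p [586.2  98.1 100.5]
```

```bash
python3 - <<'E'
from h import *
robot.move_ptp([*AX,100.5],[np.pi,0,YAW+1.1]); robot.sleep(.1); st("back")
print(robot.move_linear([*AX,89],speed=20,f_stop=4)); robot.sleep(.1); st("probe")
E
```

```text
back t20.18 F [-3.5  2.8  0.4] M [0.324 0.749 0.008] w0.1487 ff 2.2 p [586.3  97.8 100.5]
True
probe t20.60 F [ 1.9 -1.   1.5] M [-0.203 -0.264 -0.006] w0.1508 ff 1.2 p [585.5  98.1  99. ]
```

```bash
python3 - <<'E'
from h import *
robot.move_gripper(0.22); robot.sleep(.2); st("open")
print(robot.move_linear([*AX,89],speed=25,f_stop=3)); robot.sleep(.1); st("probe")
for n in("top",):
    d=cam(n); u,v=proj(d,[*AX,120]).astype(int)
    cv2.imwrite(f"pics/{n}_t.png",cv2.resize(d["img"][v-40:v+40,u-50:u+50],None,fx=6,fy=6,interpolation=cv2.INTER_CUBIC))
E
```

```text
open t21.25 F [-0.1 -0.5 -0.6] M [-0.041  0.113  0.003] w0.2185 ff 0.0 p [583.8  98.7  98.3]
False
probe t21.96 F [0.2 0.3 0.1] M [-0.062  0.099 -0.005] w0.2189 ff 0.0 p [586.3  97.7  89.1]
```

Probing down to z=89 met no contact, and a raised skirt would have blocked the fingers at 93, so the knob is home. I'll withdraw and check its angle.

```bash
python3 - <<'E'
from h import *
robot.move_gripper(0.4)
robot.move_linear([*AX,150],speed=150)
robot.move_ptp([BT[0]-40,BT[1]+60,170],[np.pi,0,YAW]); robot.move_gripper(0.0); st()
for n in("top","scene"):
    d=cam(n); u,v=proj(d,[*AX,120]).astype(int)
    c=cv2.resize(d["img"][v-30:v+30,u-35:u+35],None,fx=6,fy=6,interpolation=cv2.INTER_CUBIC)
    cv2.imwrite(f"pics/{n}_r.png",c)
cv2.imwrite("pics/both_r.png",np.hstack([cv2.imread(f"pics/{n}_r.png")[:,:395] for n in("top","scene")]))
E
```

```text
t25.18 F [-0.  -0.3  0.2] M [-0.012  0.154  0.002] w0.0064 ff 0.0 p [552.9 281.5 170. ]
```

View pics/both_r.png

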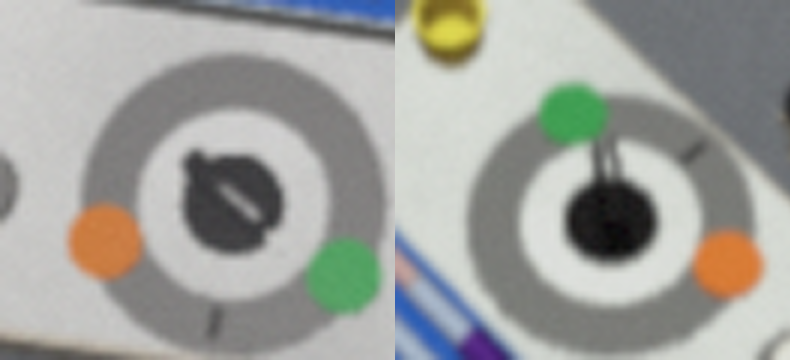

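The pointer is turned about 0.98 rad towards the green disc, within the detent range, and the probe showed the knob home. Next is the start button.

```bash
python3 - <<'E'
from h import *
robot.move_linear([*BT,130],[np.pi,0,YAW],speed=150); robot.sleep(.2); st()
print(robot.move_linear([*BT,101],speed=60,f_stop=4)); robot.sleep(.1); st("near")
print(robot.move_linear([*BT,86],speed=15,f_stop=14)); st("press"); robot.sleep(.3); st("press")
robot.move_linear([*BT,150],speed=80); robot.sleep(.3); st()
E
```

```text
t26.25 F [-0.   0.4 -0.2] M [-0.003  0.145 -0.005] w0.0054 ff 0.0 p [592.8 222.3 130.6]
False
near t27.05 F [ 0.1 -0.4 -0.2] M [ 0.011  0.153 -0.011] w0.0061 ff 0.0 p [593.3 221.5 101.5]
True
press t27.83 F [-1.   0.1  5.7] M [-0.058  0.355 -0.014] w0.0028 ff 2.9 p [593.1 221.5  91.3]
press t28.20 F [-1.4 -0.2  5.8] M [-0.063  0.389  0.017] w0.0056 ff 2.9 p [593.1 221.5  91.3]
 t29.46 F [-0.1  0.1  0. ] M [0.01  0.17  0.015] w0.0038 ff 0.0 p [592.8 221.5 149.7]
```

The button bottomed: the force spiked past 14 N, then held at 5.8 N, above the 5 N spring, at z=91.3 against the expected 91. I'll back away, check the scene and hand in.

```bash
python3 - <<'E'
from h import *
robot.move_linear([BT[0]-60,BT[1]+60,200],speed=150); robot.sleep(.3); st()
d=cam("top"); cv2.imwrite("pics/end.png",d["img"])
a=cv2.imread("pics/top0.png"); df=cv2.absdiff(a,d["img"]).max(2)
for k,(x0,y0,x1,y1) in {"pot":(305,158,335,188),"rack":(430,115,500,180),"low":(425,195,475,245),"pen":(375,255,440,275),"tall":(145,132,195,180),"cup":(132,198,178,238)}.items(): print(k,(df[y0:y1,x0:x1]>50).mean().round(3))
robot.hand_in()
E
```

```text
t30.63 F [-0.5 -0.1 -0. ] M [0.003 0.158 0.014] w0.0018 ff 0.0 p [533.1 281.1 199.6]
pot 0.0
rack 0.0
low 0.0
pen 0.0
tall 0.655
cup 0.152
the job is handed in; nothing more can be done
```

The job is handed in at about 31 s: the knob is home in the green-side detent at about 1 rad with at most about 0.31 N m felt on it, and the start button was then pressed to its stop and released. The pot, rack, low petri stack and pen are unmoved; my last image could not confirm the tall petri stack and cup, probably because the arm was in the way, but I felt no contact with them.

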